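Set the bevel angle table on a gauge stack

ROBOT

A 6-joint arm with a two-finger parallel gripper is mounted at the origin on the work surface. World frame = base frame: x ahead of the robot, y to its left, z up, the work surface at z = 0. Lengths are in m, angles in rad, forces in N, time in s.
With the tool pointing down it reaches from about 0.3 to 0.775 m from the base axis. Payload 14.6 kg.
Tool frame: the origin (TCP) lies midway between the tips of the shut fingers; the grasp point (between the pads) lies 19 mm behind it (ctrl.pinch_z is the distance from the TCP to the grasp point, in m); z points along the fingers, y is the line along which they close (so a half turn about z gives the same grasp; the last joint's range is limited). The gripper opens to 94 mm and grips with 3 to 60 N. Pads are 16 mm wide; open, the fingers measure 119 mm over their backs; the gripper's body (75 mm by 177 mm) begins 78 mm behind the grasp point.
Start: joints at [-1.412, 0.3, 1.521, -0, 1.321, -0.067], TCP at [0.123, -0.536, 0.205] pointing down, gripper open.
Joint ranges: [-3.03, 3.03], [-0.79, 2.21], [0.23, 2.52], [-1.04, 4.18], [0, 3.07], [-2.55, 2.55]. Speed limits (rad/s): [2.22, 2.22, 2.57, 3.14, 3.14, 3.14].

INTERFACE

Orientations are given as [roll, pitch, yaw] about the fixed x, y, z axes, in that order (R = Rz(yaw) Ry(pitch) Rx(roll)).
In Python, from station import ctrl gives the robot as it stands.
- The arm moves only by the tool jog_arm, never from a script. Its argument "motion" is a list of rows, each a list of 7 numbers: the shift along the tool's x, y, z in m, then the turn, a rotation vector about the tool's x, y, z in rad, then the opening, from -1 (shut) to 1 (fully open). In form: [[tx, ty, tz, rx, ry, rz, gripper], ...]. A call has 1 to 5 rows; each row shifts and turns the commanded pose from where the row before left it, along the tool's axes as they then stand; what a row does not reach is not made up. A row lasts 1/10 s, in which the tool goes at most 50 mm and 8.59 degrees, less where a joint would pass 70% of its speed; a pose out of reach is approached as far as the arm can. A call is refused whole if a number of a shift passes 0.05 or a number of a turn 0.15, either way. A call with a gripper value outside its range is refused whole. The fingers move at their own pace and stop on an object; "squeeze" is the grip in N (left out, the last holds). Time passes only in rows, so rows that do not move let the fingers close. It gives the time, the measured TCP pose, the force, the opening and the grip force at its end, in the units of the state.
- ctrl.get_obs(): the state, without advancing time (a new reading comes with each control period).
- ctrl.camera(name): name is "scene" or "top"; returns the picture (400x640x3 uint8, red, green, blue); there is no depth.
- ctrl.camera_model(name): a dict with "intrinsics" (3x3 intrinsics, pixels), "rvec" (rotation vector, rad) and "tvec" (3), from world to camera coordinates, as OpenCV has them. Camera axes: x right, y down, z forward; pixel columns grow to the right and rows downward; lengths in m; the calibration is good to about 2 mm. A picture is of the moment at which its call begins. camera_model takes no time and is no camera call.
- ctrl.hand_in(): hands the job in; it is judged then, once.
The state is a dict: "time_s": time; "qpos": joint angles; "joint_vel": joint speeds; "tau": joint torques, N m; "ee_pos": TCP position; "eef_rot": TCP orientation; "force": force on the tool from outside, world axes, zero at the start; "moment": the same for the moment, N m; "grip_width": finger opening in m; "grip_force": force on a finger pad.
Only numpy, scipy, OpenCV 4.12 (cv2) and the standard library are available. Lean on these libraries where they do the work, as an engineer would, in place of code of your own. Each camera call takes 0.05 s, during which the arm holds its last target. There are 200 camera calls.

TASK

Set the steel angle table to 17 degrees for honing a bevel: swing its hinged plate up by the ball handle, stand the middle-height one of the three gauge block stacks upright and square on the bright landing strip of the base, then lower the plate gently, without letting it drop, until its roller rests on the stack. Leave the other two stacks where they are.

Things in the scene. Friction and masses are not known exactly. Their poses are not given: they have to be found in the camera images.
- hinge_axis (a point): Middle of the angle table's hinge axis, 28 mm above the bench. The base, fixed to the bench, is a dark steel slab 100 mm (x, along the hinge axis) by 170 mm (y) by 18 mm high; the hinge lies 25 mm inside its +y edge. Axes are the base's, z up. The plate reaches from the hinge towards -y and swings up and over towards +y.
- landing (a point): Centre of the landing strip, a bright strip 80 mm (x) by 26 mm (y) on the base's top, 18 mm above the bench; fixed, same axes as the hinge point, 115 mm in -y and 10 mm down from it. The stack is to stand here with its 40 mm side along x. The plate, when down, covers the strip from above.
- tilt_plate (a joint): Tilt of the plate in rad: 0 level (start), 1.5 fully up (stop). Bright steel, 86 mm (x) by 147 by 12 mm, 0.6 kg. Under its free end a fixed roller, 20 mm diameter, axis 120 mm from the hinge axis: sine of the tilt = stack height / 120 mm (short 0.21 rad, middle 0.296 = 17 degrees, tall 0.384). Slightly stiff hinge: let go above 1.2 rad it stays up, below 1.0 rad it falls.
- ball (a point): Centre of the plate's handle, a black ball 26 mm in diameter on an 8 mm stem straight out of the middle of the plate's free edge, 35 mm beyond the edge. With the plate level it is 170 mm in -y and 10 mm up from the hinge point (38 mm above the bench); it swings with the plate about the hinge axis. Axes turn with the plate: x along the hinge axis, -y out along the stem.
- middle_mid (a point): Centre (half-way up) of the middle gauge stack, steel gauge blocks wrung into one solid piece, 40 mm (x) by 24 mm (y) by 35 mm high (z), about 0.26 kg, loose. It stands on a dark wooden board, 12 mm thick and fixed, in a row with the other two in any order.
- short_mid (a point): Centre of the short gauge stack, 40 by 24 by 25 mm high, on the same board; to be left alone.
- tall_mid (a point): Centre of the tall gauge stack, 40 by 24 by 45 mm high, on the same board; to be left alone.
Things that resemble listed ones, but are neither listed nor needed, are in the scene too. Leave any orange look-alike of the part that bears middle_mid alone.

How it is judged:
On the way, in this order (a step that is already met when the one before it is completed fails the run):
1. the plate is swung up, higher than the tallest stack needs (value of joint tilt_plate above 0.5 rad), for 0.2 s.
2. the middle stack stands upright on the landing strip under the raised plate (z of middle_mid in the frame of landing between 0.014 and 0.021 m and y of middle_mid in the frame of landing between -0.01 and 0.01 m and x of middle_mid in the frame of landing between -0.028 and 0.028 m and angle between middle_mid's own z axis and vertical below 0.06 rad and angle between the x axis of middle_mid and the x axis of landing, either way round below 0.25 rad and value of joint tilt_plate above 0.34 rad), for 0.2 s.
At the end, for the whole second after the job is handed in: The middle stack stands upright on the landing strip (within 10 mm across it, 28 mm along it, 0.25 rad of turn, 0.06 rad of tilt), the plate rests on it, still, at 0.282 to 0.311 rad (17 degrees), and the short and tall stacks are within 30 mm of where they began (z of middle_mid in the frame of landing between 0.014 and 0.021 m and y of middle_mid in the frame of landing between -0.01 and 0.01 m and x of middle_mid in the frame of landing between -0.028 and 0.028 m and angle between middle_mid's own z axis and vertical below 0.06 rad and angle between the x axis of middle_mid and the x axis of landing, either way round below 0.25 rad and value of joint tilt_plate between 0.282 and 0.311 rad and velocity of joint tilt_plate between -0.05 and 0.05 rad/s and distance of each of short_mid, tall_mid from where it was at the start of the episode below 0.03 m); the robot touches nothing.
It fails at once if the plate is let drop or slammed (it swings down faster than 2.5 rad/s) (velocity of joint tilt_plate below -2.5 rad/s).
It fails at once if the short or the tall stack is moved more than 30 mm (distance of any of short_mid, tall_mid from where it was at the start of the episode above 0.03 m).
It also fails if it takes over 70 s, if anything falls off the work surface, if the arm or the gripper's body presses on something with over 40 N, if the wrist force passes 120 N, or if a joint passes its speed limit or range.

## Working session

There is one attempt and no reset: what is moved stays moved. The work goes in short steps, Python scripts to look and compute and a tool call to move; the robot and the scene stay as the last step left them, time stands still between calls to the robot, and variables do not carry over. Pictures are saved under pics/ and viewed, at most 10 in all, crops included, and the job is handed in when it is done.

Besides the shell and the picture viewer there is one more tool, called by a JSON object that holds its "op" and its "data", one argument or row to a line. jog_arm: Moves the arm, as the interface text tells. Its arguments: {"type":"object","properties":{"motion":{"type":"array"},"squeeze":{"type":"number"}},"required":["motion"]}

```bash
mkdir -p pics; ls; cat > h.py <<'E'
import numpy as np, cv2
from station import ctrl
def model(n):
    m=ctrl.camera_model(n); K=np.array(m["intrinsics"],float); R=cv2.Rodrigues(np.array(m["rvec"],float))[0]; t=np.array(m["tvec"],float).ravel()
    return K,R,t
def ray(n,u,v):
    K,R,t=model(n); d=R.T@np.linalg.solve(K,[u,v,1.]); return -R.T@t,d
def onz(n,u,v,z):
    c,d=ray(n,u,v); return c+d*(z-c[2])/d[2]
def proj(n,p):
    K,R,t=model(n); q=K@(R@np.array(p,float)+t); return q[:2]/q[2]
def snap(n,f):
    im=ctrl.camera(n)[:,:,::-1].copy(); cv2.imwrite(f"pics/{f}.png",im); return im
E
python3 - <<'E'
from h import *
for n in("scene","top"):
    snap(n,n+"0"); K,R,t=model(n); print(n,K[0,0],-R.T@t,R[2])
o=ctrl.get_obs(); print(o)
E
```

```text
pics
scene 405.35625655601615 [1.0586043  0.08829787 0.58835958] [-0.70953578 -0.15632917 -0.68711002]
top 376.0719701231566 [ 0.44660359 -0.05056555  0.78456488] [ 0.07432439  0.01122026 -0.99717099]
{'time_s': 0.1, 'qpos': array([-1.41160253e+00,  3.00370676e-01,  1.52154568e+00, -6.05029619e-06,
        1.32070204e+00, -6.66153131e-02]), 'joint_vel': array([-3.09634905e-04, -1.77117886e-03, -1.45336520e-03,  2.46777388e-03,
       -1.03813024e-03,  5.85106623e-05]), 'tau': array([ 1.94204833e-03, -5.32638359e+01, -3.53283656e+01,  7.09301513e-02,
        2.34563492e-02, -6.66594178e-05]), 'ee_pos': array([ 0.12309034, -0.53579547,  0.20495639]), 'eef_rot': array([-3.14056880e+00, -6.24319310e-05,  2.25810575e-01]), 'force': array([-0.62845118,  0.78448462, -0.37202505]), 'moment': array([-0.02936963, -0.00461195, -0.0199816 ]), 'grip_force': 0.0, 'grip_width': 0.09403103194301154}
```

View pics/scene0.png

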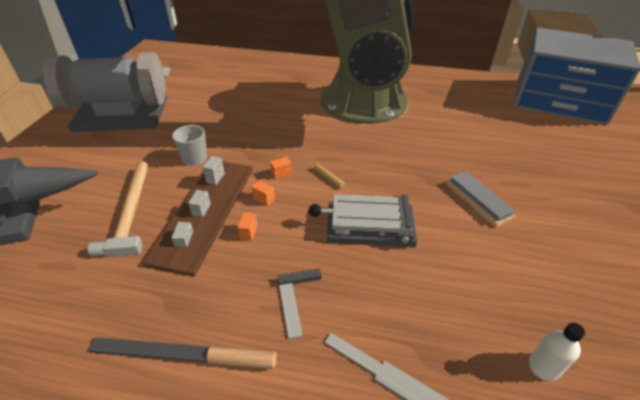

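View pics/top0.png

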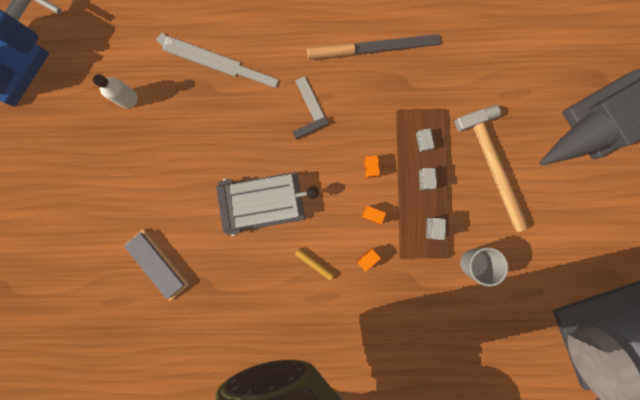

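The top view shows the angle table around (262,203) with its black ball at (313,192). On the board, the grey stacks are at (426,140), (428,179) and (436,229). The orange look-alikes are at (372,166), (374,214) and (369,260), and they are not wanted. Next I'll crop close to compare the three grey heights.

```bash
python3 - <<'E'
from h import *
a=cv2.imread("pics/scene0.png");b=cv2.imread("pics/top0.png")
A=cv2.resize(a[145:265,160:260],None,fx=4.8,fy=4.8,interpolation=cv2.INTER_CUBIC)[:576,:400]
B=cv2.resize(b[120:250,400:460],None,fx=4.4,fy=4.4,interpolation=cv2.INTER_CUBIC)
H=np.zeros((580,800,3),np.uint8)
H[:A.shape[0],:A.shape[1]]=A; H[:B.shape[0],500:500+B.shape[1]]=B
cv2.imwrite("pics/crop1.png",H)
# masks
def comps(im,mask,amin,roi):
    m=np.zeros_like(mask);x0,y0,x1,y1=roi;m[y0:y1,x0:x1]=mask[y0:y1,x0:x1]
    n,l,s,c=cv2.connectedComponentsWithStats(m.astype(np.uint8))
    for i in range(1,n):
        if s[i,4]>=amin:
            r=cv2.minAreaRect(np.argwhere(l==i)[:,::-1].astype(np.float32)); print(s[i],c[i].round(1),np.round(cv2.boxPoints(r),1).tolist())
hb=cv2.cvtColor(b,cv2.COLOR_BGR2HSV);ha=cv2.cvtColor(a,cv2.COLOR_BGR2HSV)
print("top grey stacks");comps(b,(hb[...,1]<60)&(hb[...,2]>90),30,(395,105,455,260))
print("scene grey");comps(a,(ha[...,1]<60)&(ha[...,2]>80),30,(165,145,260,260))
print("top base");comps(b,(hb[...,1]<110),300,(205,165,306,245))
print("top plate");comps(b,(hb[...,1]<80)&(hb[...,2]>110),300,(205,165,325,245))
print("top ball");comps(b,(hb[...,2]<45),20,(303,180,325,203))
print("scene ball");comps(a,(ha[...,2]<45),20,(305,200,326,222))
E
```

```text
top grey stacks
[416 129  18  22 310] [424.7 139.6] [[415.20001220703125, 130.8000030517578], [430.20001220703125, 127.80000305175781], [434.20001220703125, 148.1999969482422], [419.20001220703125, 151.1999969482422]]
[419 168  18  22 346] [427.5 178.3] [[418.20001220703125, 168.39999389648438], [434.8999938964844, 166.89999389648438], [436.79998779296875, 187.6999969482422], [420.1000061035156, 189.3000030517578]]
[426 218  20  22 392] [435.9 228.1] [[426.0, 218.0], [445.0, 218.0], [445.0, 239.0], [426.0, 239.0]]
scene grey
[176 145  31  20 484] [192.2 153.3] [[176.0, 145.0], [206.0, 145.0], [206.0, 164.0], [176.0, 164.0]]
[204 157  21  28 441] [213.5 170.1] [[204.0, 184.0], [204.0, 157.0], [224.0, 157.0], [224.0, 184.0]]
[188 190  23  27 441] [199.3 202.9] [[183.8000030517578, 209.8000030517578], [197.39999389648438, 186.10000610351562], [214.6999969482422, 196.0], [201.1999969482422, 219.6999969482422]]
[171 222  22  25 413] [182.  233.7] [[168.39999389648438, 242.5], [177.60000610351562, 218.10000610351562], [195.10000610351562, 224.6999969482422], [186.0, 249.10000610351562]]
top base
[ 216  172   90   64 4140] [259.3 202.2] [[214.60000610351562, 179.60000610351562], [301.29998779296875, 166.39999389648438], [309.8999938964844, 223.5], [223.1999969482422, 236.60000610351562]]
top plate
[ 226  173   81   55 2996] [262.7 200.6] [[224.5, 184.60000610351562], [302.20001220703125, 170.6999969482422], [310.0, 214.60000610351562], [232.3000030517578, 228.5]]
top ball
scene ball
[310 206  10  10  78] [314.1 210.8] [[310.0, 206.0], [319.0, 206.0], [319.0, 215.0], [310.0, 215.0]]
```

View pics/crop1.png

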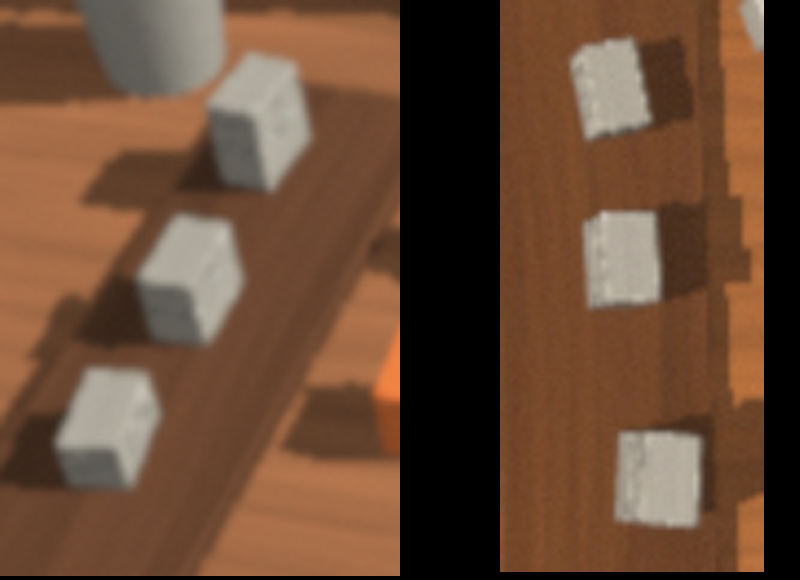

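From the close crop, the stack at top-view (428,179), which is (199,203) in the scene view, is between its neighbours in height. The short one is at (426,140) and the tall one at (436,229). I'll check the heights and locate the ball across the two views.

```bash
python3 - <<'E'
from h import *
b=cv2.imread("pics/top0.png");hb=cv2.cvtColor(b,cv2.COLOR_BGR2HSV)
c=b[165:245,205:330]; C=cv2.resize(c,None,fx=6,fy=6,interpolation=cv2.INTER_CUBIC); cv2.imwrite("pics/crop2.png",C)
m=(b.max(2)<60).astype(np.uint8);m[:180]=0;m[204:]=0;m[:,:305]=0;m[:,325:]=0
n,l,s,ce=cv2.connectedComponentsWithStats(m);print(s[1:],ce[1:])
i=1+np.argmax(s[1:,4]);ut=ce[i]
def tri(pt,ps):
    (c1,d1),(c2,d2)=ray("top",*pt),ray("scene",*ps)
    k=np.linalg.lstsq(np.c_[d1,-d2],c2-c1,rcond=None)[0];p,q=c1+k[0]*d1,c2+k[1]*d2
    return (p+q)/2,np.linalg.norm(p-q)
print("ball",tri(ut,(314.1,210.8)), onz("top",*ut,.038),onz("scene",314.1,210.8,.038))
# heights: same top corner (far side, image lower-right in top = ?) use top-face pix by crop
f=lambda x,y:(400+(x-500)/4.4,120+y/4.4)
cor={"mid":[(603,212),(656,212),(661,302),(608,306)],"short":[(583,50),(634,39),(652,128),(603,136)],"tall":[(642,432),(702,434),(698,526),(636,524)]}
for k,z in(("mid",.047),("short",.037),("tall",.057)):
    P=np.array([onz("top",*f(*q),z) for q in cor[k]]);ctr=P.mean(0)
    e=(P[0]+P[1]-P[2]-P[3])/2; print(k,ctr.round(4),"sides",np.linalg.norm(P[0]-P[1]).round(4),np.linalg.norm(P[1]-P[2]).round(4),"ang",np.arctan2(e[1],e[0]).round(3))
    print("  scene corners pred",[proj("scene",p).round(1).tolist() for p in P], "bottom",[proj("scene",[*p[:2],.012]).round(1).tolist() for p in P])
E
```

```text
[[311 187   7  11  38]
 [309 189   1   1   1]] [[314.60526316 191.57894737]
 [309.         189.        ]]
ball (array([ 0.5107749 , -0.03573643,  0.03550051]), np.float64(0.0047240260068964176)) [ 0.51106642 -0.0380851   0.038     ] [ 0.51275218 -0.03287798  0.038     ]
mid [ 0.5313 -0.2656  0.047 ] sides 0.0236 0.0405 ang 0.013
  scene corners pred [[198.4, 204.3], [187.2, 202.3], [195.8, 188.8], [207.0, 190.0]] bottom [[201.9, 217.0], [191.0, 215.0], [199.2, 201.4], [210.1, 202.7]]
short [ 0.6105 -0.2653  0.037 ] sides 0.0239 0.0419 ang 0.17
  scene corners pred [[183.7, 236.8], [170.6, 236.6], [177.7, 220.1], [189.4, 220.7]] bottom [[186.7, 245.8], [173.9, 245.5], [180.7, 229.1], [192.1, 229.7]]
tall [ 0.4329 -0.275   0.057 ] sides 0.0261 0.0401 ang -0.097
  scene corners pred [[212.6, 168.3], [201.2, 166.3], [210.3, 155.3], [221.7, 157.3]] bottom [[216.2, 184.6], [205.2, 182.5], [213.9, 171.5], [224.9, 173.5]]
```

View pics/crop2.png

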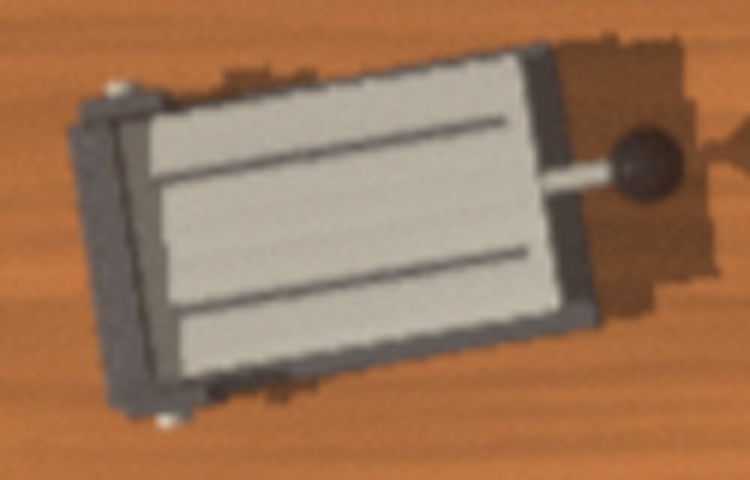

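The plate is cleanly visible, with hinge pins at crop (118,90) and (170,420) and the ball at crop (647,164), which is top-view pixel (312.8,192.3).

```bash
python3 - <<'E'
from h import *
f=lambda x,y,z:onz("top",205+x/6,165+y/6,z)
b=f(647,164,.038);print("ball",b, "scene",onz("scene",314.6,210.6,.038))
h=(f(118,90,.028)+f(170,420,.028))/2;print("hinge",h,np.linalg.norm((b-h)[:2]))
for p,q,z in(((150,115),(520,55),.044),((180,378),(560,308),.044),((108,405),(600,325),.018)):
    d=f(*p,z)-f(*q,z);print("y-dir",np.arctan2(d[1],d[0])-np.pi/2,np.linalg.norm(d))
d=f(118,90,.028)-f(170,420,.028);print("xdir",np.arctan2(d[1],d[0]),np.linalg.norm(d)); d=f(520,55,.044)-f(560,308,.044);print(np.arctan2(d[1],d[0]),np.linalg.norm(d))
d=h-b;print("ball-hinge dir",np.arctan2(d[1],d[0])-np.pi/2)
E
```

```text
ball [ 0.5096286  -0.03452689  0.038     ] scene [ 0.51200488 -0.03205189  0.038     ]
hinge [0.48343789 0.1355405  0.028     ] 0.17207228771968022
y-dir 0.1413544781749938 0.1240262278728564
y-dir 0.16282061999329422 0.12671482735183734
y-dir 0.1418608253386746 0.16913778854125025
xdir 0.15466832842084036 0.11279686984598092
0.14176787862217266 0.08468955788050621
ball-hinge dir 0.15280153625930648
```

```bash
cat >> h.py <<'E'
YAW=1.7208
UY=np.array([-np.sin(.15),np.cos(.15),0]); UX=np.array([np.cos(.15),np.sin(.15),0])
HINGE=np.array([.4843,.1343,.028]); LAND=HINGE-.115*UY-[0,0,.01]
def ballp(th): return HINGE-UY*(.17*np.cos(th)-.01*np.sin(th))+[0,0,.17*np.sin(th)+.01*np.cos(th)]
from scipy.spatial.transform import Rotation as Ro
def plan(tgts,ns,yaws,start=None):
    "tgts: grasp-point targets (tool down); prints rows from the measured pose"
    o=ctrl.get_obs(); p=np.array(o["ee_pos"]);R=Ro.from_euler("xyz",o["eef_rot"])
    if start is not None: p,R=np.array(start[0])-[0,0,.019],Ro.from_euler("xyz",[np.pi,0,start[1]])
    for t,n,y in zip(tgts,ns,yaws):
        q=np.array(t,float)-[0,0,.019];Rt=Ro.from_euler("xyz",[np.pi,0,y])
        rv=(R.inv()*Rt).as_rotvec()
        for i in range(n):
            d=R.inv().apply((q-p)/n); print(np.round(np.r_[d,rv/n],4).tolist()); R=R*Ro.from_rotvec(rv/n)
        p,R=q,Rt
        print("--")
E
python3 - <<'E'
from h import *
print(LAND,ballp(0)); b=ballp(0)
plan([b+[0,0,.1]],[15],[YAW])
E
```

```text
[0.50148539 0.02059133 0.018     ] [ 0.50970448 -0.03379108  0.038     ]
[0.0326, -0.0268, 0.0058, -0.0001, -0.0001, -0.0997]
[0.0351, -0.0235, 0.0058, -0.0001, -0.0001, -0.0997]
[0.0373, -0.0199, 0.0058, -0.0001, -0.0001, -0.0997]
[0.0391, -0.016, 0.0058, -0.0001, -0.0001, -0.0997]
[0.0405, -0.0121, 0.0057, -0.0001, -0.0001, -0.0997]
[0.0415, -0.008, 0.0057, -0.0001, -0.0001, -0.0997]
[0.0421, -0.0038, 0.0057, -0.0001, -0.0001, -0.0997]
[0.0422, 0.0004, 0.0057, -0.0001, -0.0001, -0.0997]
[0.042, 0.0046, 0.0057, -0.0001, -0.0001, -0.0997]
[0.0413, 0.0087, 0.0057, -0.0001, -0.0001, -0.0997]
[0.0403, 0.0128, 0.0057, -0.0001, -0.0001, -0.0997]
[0.0388, 0.0167, 0.0057, -0.0001, -0.0001, -0.0997]
[0.0369, 0.0205, 0.0057, -0.0001, -0.0001, -0.0997]
[0.0347, 0.0241, 0.0057, -0.0001, -0.0001, -0.0997]
[0.0321, 0.0274, 0.0057, -0.0001, -0.0001, -0.0997]
--
```

{"op": "jog_arm", "data": {
  "motion": [
    [0.033, -0.027, 0.004, 0, 0, -0.1, 1],
    [0.035, -0.0235, 0.004, 0, 0, -0.1, 1],
    [0.037, -0.02, 0.004, 0, 0, -0.1, 1],
    [0.039, -0.016, 0.004, 0, 0, -0.1, 1],
    [0.0405, -0.012, 0.004, 0, 0, -0.1, 1]
  ]
}}

```text
time_s: 0.6
ee_pos: [0.2524, -0.367, 0.1851]
eef_rot: [-3.141, -0.0, 0.73]
force: [0.8, -0.9, -0.1]
grip_width: 0.0941
grip_force: 0.0
```

{"op": "jog_arm", "data": {
  "motion": [
    [0.0415, -0.008, 0.004, 0, 0, -0.1, 1],
    [0.042, -0.004, 0.004, 0, 0, -0.1, 1],
    [0.042, 0, 0.004, 0, 0, -0.1, 1],
    [0.042, 0.0045, 0.004, 0, 0, -0.1, 1],
    [0.041, 0.009, 0.004, 0, 0, -0.1, 1]
  ]
}}

```text
time_s: 1.1
ee_pos: [0.3804, -0.1995, 0.1653]
eef_rot: [-3.142, 0.0, 1.23]
force: [0.1, -0.8, -0.3]
grip_width: 0.0937
grip_force: 0.0
```

{"op": "jog_arm", "data": {
  "motion": [
    [0.04, 0.013, 0.004, 0, 0, -0.1, 1],
    [0.039, 0.0165, 0.004, 0, 0, -0.1, 1],
    [0.037, 0.0205, 0.004, 0, 0, -0.1, 1],
    [0.035, 0.024, 0.004, 0, 0, -0.1, 1],
    [0.032, 0.027, 0.004, 0, 0, -0.1, 1]
  ]
}}

```text
time_s: 1.6
ee_pos: [0.508, -0.0313, 0.1451]
eef_rot: [-3.141, -0.0, 1.73]
force: [0.9, -0.7, 0.6]
grip_width: 0.0942
grip_force: 0.0
```

```bash
python3 - <<'E'
from h import *
o=ctrl.get_obs();print(o["ee_pos"],o["eef_rot"],o["qpos"])
plan([ballp(0)+[0,0,.06],ballp(0)],[2,3],[YAW,YAW])
E
```

```text
[ 0.50804254 -0.03133606  0.14508625] [-3.14126274e+00 -8.37315873e-05  1.73013897e+00] [-1.33560573e-01  2.69291377e-01  1.70770928e+00 -1.64269375e-05
  1.16493204e+00 -2.92896741e-01]
[-0.0013, 0.0006, 0.033, -0.0002, -0.0, 0.0047]
[-0.0013, 0.0006, 0.033, -0.0002, -0.0, 0.0047]
--
[0.0, -0.0, 0.02, 0.0, 0.0, 0.0]
[0.0, -0.0, 0.02, 0.0, 0.0, 0.0]
[0.0, -0.0, 0.02, 0.0, 0.0, 0.0]
--
```

Tracking is accurate, so I'll go down and grip the ball.

{"op": "jog_arm", "data": {
  "motion": [
    [-0.0013, 0.0006, 0.033, 0, 0, 0.005, 1],
    [-0.0013, 0.0006, 0.033, 0, 0, 0.005, 1],
    [0, 0, 0.02, 0, 0, 0, 1],
    [0, 0, 0.02, 0, 0, 0, 1],
    [0, 0, 0.019, 0, 0, 0, 1]
  ]
}}

```text
time_s: 2.1
ee_pos: [0.5086, -0.0354, 0.0193]
eef_rot: [-3.141, -0.0, 1.716]
force: [0.7, -0.9, 0.2]
grip_width: 0.0936
grip_force: 0.0
```

{"op": "jog_arm", "data": {
  "motion": [
    [0, 0, 0, 0, 0, 0, -0.2],
    [0, 0, 0, 0, 0, 0, -0.3],
    [0, 0, 0, 0, 0, 0, -1],
    [0, 0, 0, 0, 0, 0, -1],
    [0, 0, 0, 0, 0, 0, -1]
  ],
  "squeeze": 15
}}

```text
time_s: 2.6
ee_pos: [0.5092, -0.0355, 0.0211]
eef_rot: [3.141, 0.0, 1.716]
force: [0.0, 0.2, 0.2]
grip_width: 0.0571
grip_force: 0.0
```

```bash
python3 - <<'E'
from h import *
o=ctrl.get_obs();print(o["ee_pos"],o["force"],o["grip_width"],o["grip_force"])
snap("scene","s1")
cv2.imwrite("pics/c3.png",cv2.resize(cv2.imread("pics/s1.png")[120:270,240:440],None,fx=3,fy=3))
ths=np.linspace(0,1.3,16)
B=[ballp(t) for t in ths]
R=Ro.from_euler("xyz",[np.pi,0,YAW])
for i in range(15):print(ths[i+1].round(2),R.inv().apply(B[i+1]-B[i]).round(4).tolist())
E
```

```text
[ 0.50923915 -0.03548152  0.02111734] [0.00242875 0.23695542 0.21248038] 0.057099842594459924 0.0
0.09 [0.0015, 0.0, -0.0147]
0.17 [0.0028, 0.0, -0.0145]
0.26 [0.004, 0.0, -0.0142]
0.35 [0.0052, 0.0, -0.0138]
0.43 [0.0064, 0.0, -0.0133]
0.52 [0.0075, 0.0, -0.0127]
0.61 [0.0086, 0.0, -0.012]
0.69 [0.0096, 0.0, -0.0112]
0.78 [0.0105, 0.0, -0.0103]
0.87 [0.0114, 0.0, -0.0094]
0.95 [0.0122, 0.0, -0.0084]
1.04 [0.0128, 0.0, -0.0073]
1.13 [0.0134, 0.0, -0.0061]
1.21 [0.0139, 0.0, -0.0049]
1.3 [0.0143, 0.0, -0.0037]
```

View pics/c3.png

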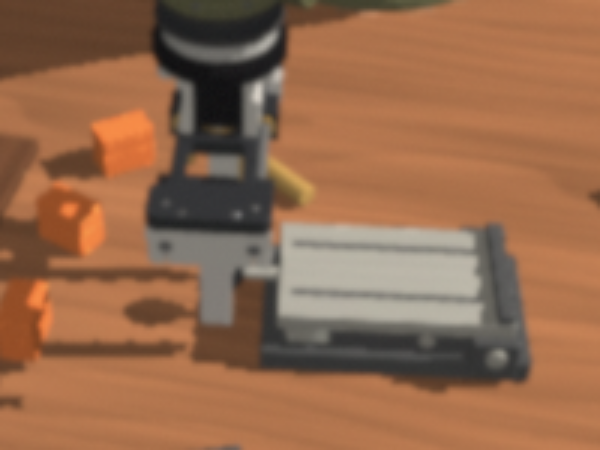

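The fingers straddle the ball with the stem at crop (262,270), but they are still closing. I'll finish the grip.

{"op": "jog_arm", "data": {
  "motion": [
    [0, 0, 0, 0, 0, 0, -1],
    [0, 0, 0, 0, 0, 0, -1],
    [0, 0, 0, 0, 0, 0, -1],
    [0, 0, 0, 0, 0, 0, -1],
    [0, 0, 0, 0, 0, 0, -1]
  ],
  "squeeze": 20
}}

```text
time_s: 3.15
ee_pos: [0.5099, -0.0353, 0.0208]
eef_rot: [3.139, 0.0, 1.716]
force: [6.4, 2.0, -2.0]
grip_width: 0.0247
grip_force: 20.0
```

{"op": "jog_arm", "data": {
  "motion": [
    [0.0015, 0, -0.0147, 0, 0, 0, -1],
    [0.0028, 0, -0.0145, 0, 0, 0, -1],
    [0.004, 0, -0.0142, 0, 0, 0, -1],
    [0.0052, 0, -0.0138, 0, 0, 0, -1],
    [0.0064, 0, -0.0133, 0, 0, 0, -1]
  ],
  "squeeze": 25
}}

```text
time_s: 3.65
ee_pos: [0.5069, -0.0155, 0.0917]
eef_rot: [3.139, 0.0, 1.716]
force: [8.1, 2.9, -4.3]
grip_width: 0.0246
grip_force: 25.0
```

{"op": "jog_arm", "data": {
  "motion": [
    [0.0075, 0, -0.0127, 0, 0, 0, -1],
    [0.0086, 0, -0.012, 0, 0, 0, -1],
    [0.0096, 0, -0.0112, 0, 0, 0, -1],
    [0.0105, 0, -0.0103, 0, 0, 0, -1],
    [0.0114, 0, -0.0094, 0, 0, 0, -1]
  ]
}}

```text
time_s: 4.15
ee_pos: [0.4997, 0.0316, 0.1471]
eef_rot: [3.14, 0.0, 1.716]
force: [7.4, 1.2, -4.8]
grip_width: 0.0246
grip_force: 25.0
```

{"op": "jog_arm", "data": {
  "motion": [
    [0.0122, 0, -0.0084, 0, 0, 0, -1],
    [0.0128, 0, -0.0073, 0, 0, 0, -1],
    [0.0134, 0, -0.0061, 0, 0, 0, -1],
    [0.0139, 0, -0.0049, 0, 0, 0, -1],
    [0.0143, 0, -0.0037, 0, 0, 0, -1]
  ]
}}

```text
time_s: 4.65
ee_pos: [0.4897, 0.0981, 0.1777]
eef_rot: [3.141, 0.0, 1.716]
force: [4.3, -1.7, 2.0]
grip_width: 0.0247
grip_force: 25.0
```

```bash
python3 - <<'E'
from h import *
o=ctrl.get_obs();print(o["ee_pos"],o["force"],o["grip_width"]); g=o["ee_pos"]+[0,0,.019]
d=g-HINGE;print("theta", np.arctan2(d[2],-d@UY)-np.arctan2(.01,.17),"r",np.hypot(d[2],d@UY))
E
```

```text
[0.48968809 0.09805261 0.17774145] [ 4.25887918 -1.68543957  2.03268423] 0.024716804239482144
theta 1.2981912932524005 r 0.17267475940399568
```

{"op": "jog_arm", "data": {
  "motion": [
    [0.01, 0, -0.002, 0, 0, 0, -1],
    [0.01, 0, -0.0012, 0, 0, 0, -1],
    [0, 0, 0, 0, 0, 0, -1],
    [0, 0, 0, 0, 0, 0, 0.4],
    [0, 0, 0, 0, 0, 0, 0.4]
  ]
}}

```text
time_s: 5.15
ee_pos: [0.486, 0.1175, 0.1797]
eef_rot: [-3.14, -0.0, 1.716]
force: [-0.9, -0.8, 0.3]
grip_width: 0.0372
grip_force: 0.0
```

{"op": "jog_arm", "data": {
  "motion": [
    [0, 0, 0, 0, 0, 0, 0.4],
    [0, 0, 0, 0, 0, 0, 0.4],
    [0, 0, 0, 0, 0, 0, 0.4],
    [0, 0, -0.03, 0, 0, 0, 0.4],
    [0, 0, -0.03, 0, 0, 0, 0.4]
  ]
}}

```text
time_s: 5.65
ee_pos: [0.4862, 0.1169, 0.2404]
eef_rot: [-3.14, 0.0, 1.716]
force: [0.1, -0.3, 1.2]
grip_width: 0.0656
grip_force: 0.0
```

```bash
python3 - <<'E'
from h import *
o=ctrl.get_obs();print(o["ee_pos"],o["force"],o["grip_width"])
M=np.array([.5313,-.2656,.0]); print("now yaw",o["eef_rot"])
plan([[.52,-.14,.22],M+[0,0,.13],M+[0,0,.031]],[5,4,4],[YAW,np.pi/2+.013,np.pi/2+.013])
E
```

```text
[0.4862373  0.11690463 0.24044144] [ 0.12710893 -0.32998814  1.22221898] 0.06559114272116387
now yaw [-3.13962856e+00  1.27154251e-06  1.71562715e+00]
[-0.0518, -0.0007, 0.0079, -0.0004, -0.0, -0.001]
[-0.0518, -0.0008, 0.0079, -0.0004, -0.0, -0.001]
[-0.0518, -0.0008, 0.0079, -0.0004, -0.0, -0.001]
[-0.0518, -0.0009, 0.0079, -0.0004, -0.0, -0.001]
[-0.0518, -0.0009, 0.0079, -0.0004, -0.0, -0.001]
--
[-0.0315, -0.0019, 0.0225, -0.0, -0.0, 0.0343]
[-0.0315, -0.0008, 0.0225, -0.0, -0.0, 0.0343]
[-0.0315, 0.0003, 0.0225, -0.0, -0.0, 0.0343]
[-0.0315, 0.0013, 0.0225, -0.0, -0.0, 0.0343]
--
[0.0, -0.0, 0.0248, 0.0, 0.0, 0.0]
[0.0, -0.0, 0.0248, 0.0, 0.0, 0.0]
[0.0, -0.0, 0.0248, 0.0, 0.0, 0.0]
[0.0, -0.0, 0.0248, 0.0, 0.0, 0.0]
--
```

{"op": "jog_arm", "data": {
  "motion": [
    [-0.048, -0.0008, 0.0, 0, 0, 0, 0.5],
    [-0.049, -0.0008, 0.005, 0, 0, 0, 0.5],
    [-0.049, -0.0008, 0.008, 0, 0, 0, 0.5],
    [-0.049, -0.0008, 0.008, 0, 0, 0, 0.5],
    [-0.049, -0.0008, 0.008, 0, 0, 0, 0.5]
  ]
}}

```text
time_s: 6.15
ee_pos: [0.5178, -0.127, 0.2109]
eef_rot: [3.141, -0.0, 1.716]
force: [1.4, 0.4, -0.3]
grip_width: 0.0707
grip_force: 0.0
```

{"op": "jog_arm", "data": {
  "motion": [
    [-0.034, -0.002, 0.02, 0, 0, 0.034, 0.5],
    [-0.034, -0.001, 0.02, 0, 0, 0.034, 0.5],
    [-0.034, 0, 0.02, 0, 0, 0.034, 0.5],
    [-0.034, 0.001, 0.02, 0, 0, 0.034, 0.5],
    [0, 0, 0, 0, 0, 0, 0.5]
  ]
}}

```text
time_s: 6.65
ee_pos: [0.5273, -0.2634, 0.1279]
eef_rot: [-3.138, -0.002, 1.575]
force: [-0.5, 0.6, 0.1]
grip_width: 0.0707
grip_force: 0.0
```

```bash
python3 - <<'E'
from h import *
o=ctrl.get_obs();print(o["ee_pos"],o["eef_rot"],o["grip_width"])
M=np.array([.5313,-.2656,.0])
plan([M+[0,0,.031]],[5],[np.pi/2+.013])
a=snap("top","t2")[150:290,200:460];s=snap("scene","s2")[130:270,150:430]
a=cv2.resize(a,(780,420))[:290];cv2.imwrite("pics/c4.png",np.vstack([cv2.resize(a,(560,210)),cv2.resize(s,(560,280))]))
# strip: bright pixels near predicted landing
b=cv2.imread("pics/t2.png");u,v=proj("top",LAND);print("land px",u,v)
m=((b.min(2)>110)).astype(np.uint8);k=np.zeros_like(m);k[int(v)-35:int(v)+35,int(u)-25:int(u)+25]=1;m*=k
n,l,st,ce=cv2.connectedComponentsWithStats(m)
for i in range(1,n):
    if st[i,4]>100:
        r=cv2.minAreaRect(np.argwhere(l==i)[:,::-1].astype(np.float32));P=np.array([onz("top",*q,.018) for q in cv2.boxPoints(r)])
        print(st[i],P.mean(0),[np.linalg.norm(P[j]-P[j+1]).round(4) for j in(0,1)],[np.arctan2(*(P[j+1]-P[j])[1::-1]).round(3) for j in (0,1)])
E
```

```text
[ 0.52725271 -0.26337471  0.12786571] [-3.13758868e+00 -1.92473704e-03  1.57528695e+00] 0.07071471093866859
[-0.0005, 0.0009, 0.0232, -0.0008, -0.0004, -0.0017]
[-0.0005, 0.0009, 0.0232, -0.0008, -0.0004, -0.0017]
[-0.0005, 0.0009, 0.0232, -0.0008, -0.0004, -0.0017]
[-0.0005, 0.0008, 0.0232, -0.0008, -0.0004, -0.0017]
[-0.0005, 0.0008, 0.0232, -0.0008, -0.0004, -0.0017]
--
land px 286.1949428708162 197.65316218907026
[278 179  19  40 475] [0.50059163 0.01956905 0.018     ] [np.float64(0.0276), np.float64(0.08)] [np.float64(-1.435), np.float64(-3.001)]
```

View pics/c4.png

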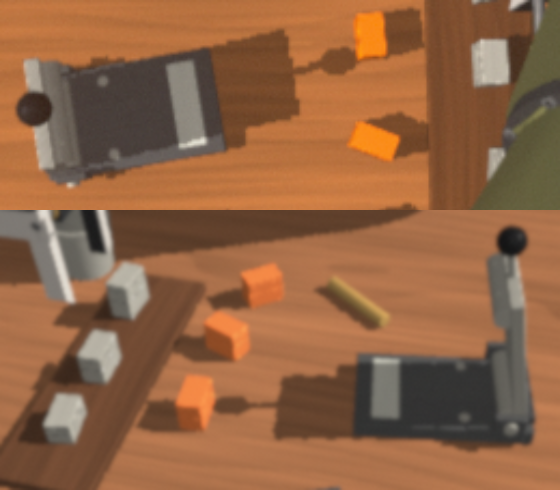

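The plate stands up on its own with the ball over the hinge. The strip measures (0.5006, 0.0196) and 80x27 mm, which agrees with the estimate. Now I'll descend on the middle stack, keeping the tips above the 12 mm board.

{"op": "jog_arm", "data": {
  "motion": [
    [-0.0005, 0.0009, 0.028, -0.001, 0, -0.0017, 0.5],
    [-0.0005, 0.0009, 0.028, -0.001, 0, -0.0017, 0.5],
    [-0.0005, 0.0009, 0.028, -0.001, 0, -0.0017, 0.5],
    [-0.0005, 0.0008, 0.017, -0.001, 0, -0.0017, 0.5],
    [-0.0005, 0.0008, 0.009, 0, 0, -0.0017, 0.5]
  ]
}}

```text
time_s: 7.25
ee_pos: [0.5333, -0.2619, 0.0206]
eef_rot: [3.138, -0.0, 1.59]
force: [-0.2, -0.4, -0.2]
grip_width: 0.0704
grip_force: 0.0
```

{"op": "jog_arm", "data": {
  "motion": [
    [0, 0, 0, 0, 0, 0, -1],
    [0, 0, 0, 0, 0, 0, -1],
    [0, 0, 0, 0, 0, 0, -1],
    [0, 0, 0, 0, 0, 0, -1],
    [0, 0, 0, 0, 0, 0, -1]
  ],
  "squeeze": 20
}}

```text
time_s: 7.75
ee_pos: [0.5335, -0.2632, 0.022]
eef_rot: [3.137, 0.001, 1.588]
force: [-1.9, 1.4, 6.3]
grip_width: 0.0399
grip_force: 20.0
```

{"op": "jog_arm", "data": {
  "motion": [
    [0, 0, -0.005, 0, 0, 0, -1],
    [0, 0, -0.02, 0, 0, 0, -1],
    [0, 0, -0.03, 0, 0, 0, -1],
    [0, 0, -0.03, 0, 0, 0, -1],
    [0, 0, -0.01, 0, 0, 0, -1]
  ],
  "squeeze": 30
}}

```text
time_s: 8.25
ee_pos: [0.5337, -0.2636, 0.1192]
eef_rot: [3.134, 0.002, 1.588]
force: [0.6, -0.3, -3.7]
grip_width: 0.0397
grip_force: 30.0
```

```bash
python3 - <<'E'
from h import *
o=ctrl.get_obs();print(o["ee_pos"],o["eef_rot"],o["grip_width"],o["force"])
L=np.array([.501,.020,0])+.001*UY
plan([L-.04*UY+[0,0,.131],L+[0,0,.067]],[7,4],[YAW-.005]*2)
E
```

```text
[ 0.53373331 -0.26360919  0.11920605] [3.13409368e+00 2.10596977e-03 1.58827001e+00] 0.039735870336644136 [ 0.61093344 -0.28791719 -3.73268481]
[0.0351, -0.0032, 0.0009, 0.0011, 0.0004, -0.0182]
[0.0351, -0.0026, 0.0009, 0.0011, 0.0004, -0.0182]
[0.0352, -0.002, 0.001, 0.0011, 0.0004, -0.0182]
[0.0352, -0.0013, 0.001, 0.0011, 0.0004, -0.0182]
[0.0352, -0.0007, 0.001, 0.0011, 0.0004, -0.0182]
[0.0352, -0.0, 0.001, 0.0011, 0.0004, -0.0182]
[0.0352, 0.0006, 0.001, 0.0011, 0.0004, -0.0182]
--
[0.01, -0.0, 0.016, 0.0, 0.0, 0.0]
[0.01, -0.0, 0.016, 0.0, 0.0, 0.0]
[0.01, -0.0, 0.016, 0.0, 0.0, 0.0]
[0.01, -0.0, 0.016, 0.0, 0.0, 0.0]
--
```

{"op": "jog_arm", "data": {
  "motion": [
    [0.035, -0.003, 0.001, 0.0011, 0.0004, -0.018, -1],
    [0.035, -0.0026, 0.001, 0.0011, 0.0004, -0.018, -1],
    [0.035, -0.002, 0.001, 0.0011, 0.0004, -0.018, -1],
    [0.035, -0.0013, 0.001, 0.0011, 0.0004, -0.018, -1],
    [0.035, -0.0007, 0.001, 0.0011, 0.0004, -0.018, -1]
  ]
}}

```text
time_s: 8.75
ee_pos: [0.5132, -0.0874, 0.1103]
eef_rot: [-3.139, -0.002, 1.679]
force: [0.3, 0.4, -2.7]
grip_width: 0.0396
grip_force: 30.0
```

{"op": "jog_arm", "data": {
  "motion": [
    [0.035, 0, 0.001, 0.0011, 0.0004, -0.018, -1],
    [0.035, 0.0006, 0.001, 0.0011, 0.0004, -0.018, -1],
    [0.01, 0, 0.015, 0, 0, 0, -1],
    [0.01, 0, 0.015, 0, 0, 0, -1],
    [0.01, 0, 0.015, 0, 0, 0, -1]
  ]
}}

```text
time_s: 9.25
ee_pos: [0.5013, 0.0112, 0.0632]
eef_rot: [-3.137, -0.003, 1.715]
force: [1.1, 0.3, -2.6]
grip_width: 0.0396
grip_force: 30.0
```

```bash
python3 - <<'E'
from h import *
o=ctrl.get_obs();print(o["ee_pos"],o["eef_rot"],o["grip_width"],o["force"])
L=np.array([.501,.020,0])+.001*UY
plan([L+[0,0,.067],L+[0,0,.047]],[2,3],[YAW-.005]*2)
s=snap("scene","s3")[110:260,270:450];cv2.imwrite("pics/c5.png",cv2.resize(s,None,fx=4,fy=4))
E
```

```text
[0.50134799 0.01122778 0.0632081 ] [-3.13721563e+00 -2.94008193e-03  1.71463779e+00] 0.03958963884839134 [ 1.10261279  0.31141671 -2.57453317]
[0.0048, 0.0005, 0.0076, -0.0022, -0.0015, -0.0006]
[0.0049, 0.0005, 0.0076, -0.0022, -0.0015, -0.0006]
--
[0.0, -0.0, 0.0067, 0.0, 0.0, 0.0]
[0.0, -0.0, 0.0067, 0.0, 0.0, 0.0]
[0.0, -0.0, 0.0067, 0.0, 0.0, 0.0]
--
```

View pics/c5.png

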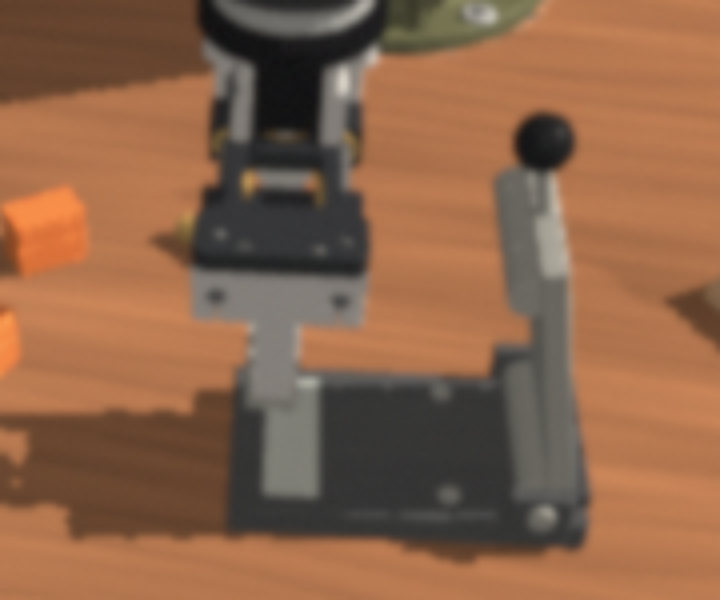

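The stack hangs above the strip with good clearance to the plate. I'll lower it, then creep to contact.

{"op": "jog_arm", "data": {
  "motion": [
    [0.005, 0.0005, 0.008, -0.002, -0.0015, 0, -1],
    [0.005, 0.0005, 0.008, -0.002, -0.0015, 0, -1],
    [0, 0, 0.007, 0, 0, 0, -1],
    [0, 0, 0.006, 0, 0, 0, -1],
    [0, 0, 0.003, 0, 0, 0, -1]
  ]
}}

```text
time_s: 9.8
ee_pos: [0.5013, 0.0204, 0.0319]
eef_rot: [-3.142, 0.0, 1.714]
force: [0.1, 0.4, -2.8]
grip_width: 0.0396
grip_force: 30.0
```

{"op": "jog_arm", "data": {
  "motion": [
    [0, 0, 0.001, 0, 0, 0, -1],
    [0, 0, 0, 0, 0, 0, -1]
  ]
}}

```text
time_s: 10.0
ee_pos: [0.5015, 0.0205, 0.0316]
eef_rot: [3.141, 0.0, 1.714]
force: [-0.7, -0.9, -1.8]
grip_width: 0.0399
grip_force: 30.0
```

{"op": "jog_arm", "data": {
  "motion": [
    [0, 0, 0.001, 0, 0, 0, -1],
    [0, 0, 0.0005, 0, 0, 0, -1],
    [0, 0, 0, 0, 0, 0, -1]
  ]
}}

```text
time_s: 10.3
ee_pos: [0.5014, 0.0206, 0.0301]
eef_rot: [3.141, 0.0, 1.714]
force: [0.5, 0.1, -2.4]
grip_width: 0.0398
grip_force: 30.0
```

{"op": "jog_arm", "data": {
  "motion": [
    [0, 0, 0.001, 0, 0, 0, -1],
    [0, 0, 0, 0, 0, 0, -1]
  ]
}}

```text
time_s: 10.5
ee_pos: [0.5014, 0.0207, 0.0289]
eef_rot: [3.141, 0.0, 1.714]
force: [-0.3, 0.9, -2.5]
grip_width: 0.0397
grip_force: 30.0
```

{"op": "jog_arm", "data": {
  "motion": [
    [0, 0, 0.001, 0, 0, 0, -1],
    [0, 0, 0, 0, 0, 0, -1]
  ]
}}

```text
time_s: 10.7
ee_pos: [0.5015, 0.0206, 0.0281]
eef_rot: [3.141, 0.0, 1.714]
force: [-0.7, 0.7, -0.7]
grip_width: 0.0396
grip_force: 30.0
```

{"op": "jog_arm", "data": {
  "motion": [
    [0, 0, 0.001, 0, 0, 0, -1],
    [0, 0, 0, 0, 0, 0, -1]
  ]
}}

```text
time_s: 10.9
ee_pos: [0.5015, 0.0207, 0.0279]
eef_rot: [3.141, 0.0, 1.714]
force: [-7.6, -0.4, 14.5]
grip_width: 0.0396
grip_force: 30.0
```

Contact at 14 N. I'll release and rise.

{"op": "jog_arm", "data": {
  "motion": [
    [0, 0, -0.0005, 0, 0, 0, -0.1],
    [0, 0, 0, 0, 0, 0, 0.3],
    [0, 0, 0, 0, 0, 0, 0.3],
    [0, 0, 0, 0, 0, 0, 0.3],
    [0, 0, 0, 0, 0, 0, 0.3]
  ]
}}

```text
time_s: 11.4
ee_pos: [0.5014, 0.0207, 0.0274]
eef_rot: [3.141, 0.0, 1.714]
force: [-0.0, 0.5, 0.6]
grip_width: 0.0607
grip_force: 0.0
```

{"op": "jog_arm", "data": {
  "motion": [
    [0, 0, -0.02, 0, 0, 0, 0.3],
    [-0.005, 0, -0.04, 0, 0, 0, 0.3],
    [-0.02, 0, -0.045, 0, 0, 0, 0.3],
    [-0.04, 0, -0.03, 0, 0, 0, 0.3],
    [-0.05, 0, 0, 0, 0, 0, 0.3]
  ]
}}

```text
time_s: 11.9
ee_pos: [0.5196, -0.0939, 0.1672]
eef_rot: [3.134, 0.003, 1.717]
force: [1.2, -0.3, 0.2]
grip_width: 0.0614
grip_force: 0.0
```

```bash
python3 - <<'E'
from h import *
o=ctrl.get_obs();print(o["ee_pos"],o["eef_rot"],o["grip_width"])
t=snap("top","t4");s=snap("scene","s4")
T=cv2.resize(t[160:250,200:340],None,fx=4,fy=4,interpolation=cv2.INTER_CUBIC);S=cv2.resize(s[150:255,310:430],None,fx=2.2,fy=2.2)
H=np.zeros((600,800,3),np.uint8);H[:360,:560]=T;H[362:362+S.shape[0],:S.shape[1]]=S;cv2.imwrite("pics/c6.png",H)
E
```

```text
[ 0.5195831  -0.0939132   0.16721451] [3.13420038e+00 2.91666350e-03 1.71661297e+00] 0.06137833203090589
```

View pics/c6.png

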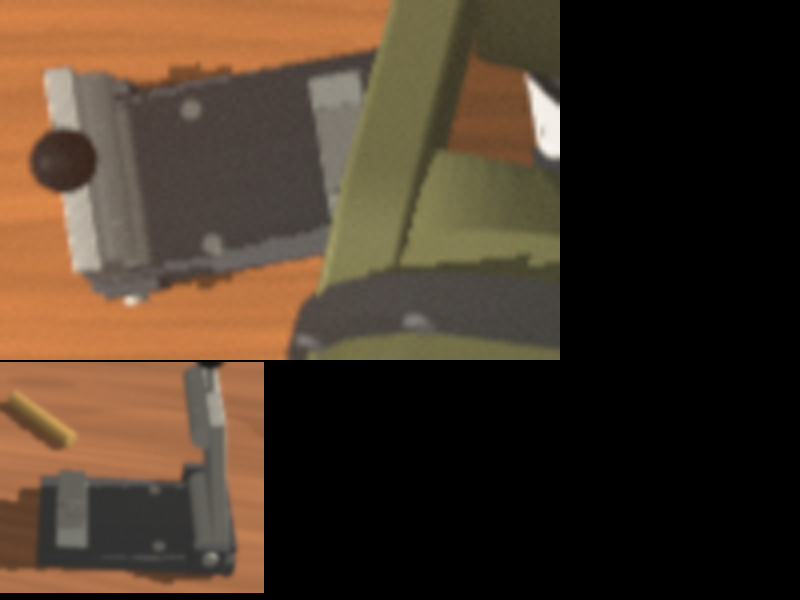

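The stack stands along the strip, aligned with its edges, and the plate is still up with the ball at crop (62,160). Now back to the ball.

```bash
python3 - <<'E'
from h import *
u=np.array([215.5,200.]);e=[(np.linalg.norm(proj("top",ballp(t))-u),t) for t in np.linspace(1,1.5,51)];print(min(e))
b=ballp(1.42);print(b)
plan([[*ctrl.get_obs()["ee_pos"][:2],.265],b+[0,0,.06],b],[2,5,3],[YAW-.005]*3)
E
```

```text
(np.float64(0.22687779058455076), np.float64(1.4))
[0.48663898 0.11882394 0.19757305]
[-0.0001, 0.0001, -0.0413, 0.0011, 0.0009, -0.0028]
[-0.0, 0.0, -0.0413, 0.0011, 0.0009, -0.0028]
--
[0.0437, -0.0, 0.0015, 0.0, 0.0, 0.0]
[0.0437, -0.0, 0.0015, 0.0, 0.0, 0.0]
[0.0437, -0.0, 0.0015, 0.0, 0.0, 0.0]
[0.0437, -0.0, 0.0015, 0.0, 0.0, 0.0]
[0.0437, -0.0, 0.0015, 0.0, 0.0, 0.0]
--
[0.0, -0.0, 0.02, 0.0, 0.0, 0.0]
[0.0, -0.0, 0.02, 0.0, 0.0, 0.0]
[0.0, -0.0, 0.02, 0.0, 0.0, 0.0]
--
```

{"op": "jog_arm", "data": {
  "motion": [
    [0, 0, -0.042, 0.001, 0.001, -0.003, 0.3],
    [0, 0, -0.042, 0.001, 0.001, -0.003, 0.3],
    [0.043, 0, 0.001, 0, 0, 0, 0.3],
    [0.043, 0, 0.001, 0, 0, 0, 0.3],
    [0.043, 0, 0.001, 0, 0, 0, 0.3]
  ]
}}

```text
time_s: 12.5
ee_pos: [0.4979, 0.0361, 0.2436]
eef_rot: [-3.14, -0.002, 1.72]
force: [0.2, 0.6, 0.1]
grip_width: 0.0612
grip_force: 0.0
```

{"op": "jog_arm", "data": {
  "motion": [
    [0.043, 0, 0.001, 0, 0, 0, 0.3],
    [0.043, 0, 0.001, 0, 0, 0, 0.3],
    [0, 0, 0, 0, 0, 0, 0.3]
  ]
}}

```text
time_s: 12.8
ee_pos: [0.4846, 0.1236, 0.2415]
eef_rot: [-3.139, -0.002, 1.725]
force: [-0.8, 0.2, 0.4]
grip_width: 0.061
grip_force: 0.0
```

```bash
python3 - <<'E'
from h import *
o=ctrl.get_obs();print(o["ee_pos"],o["eef_rot"],o["grip_width"])
plan([[.4865,.1175,.1985]],[4],[YAW-.005])
E
```

```text
[0.48455679 0.12357377 0.24154423] [-3.13941596e+00 -2.46698210e-03  1.72487760e+00] 0.060952013426575385
[-0.0016, 0.0003, 0.0155, -0.0005, -0.0006, 0.0023]
[-0.0016, 0.0003, 0.0155, -0.0005, -0.0006, 0.0023]
[-0.0016, 0.0003, 0.0155, -0.0005, -0.0006, 0.0023]
[-0.0016, 0.0003, 0.0155, -0.0005, -0.0006, 0.0023]
--
```

{"op": "jog_arm", "data": {
  "motion": [
    [-0.0016, 0.0003, 0.0155, -0.0005, -0.0006, 0.0023, 0.3],
    [-0.0016, 0.0003, 0.0155, -0.0005, -0.0006, 0.0023, 0.3],
    [-0.0016, 0.0003, 0.0155, -0.0005, -0.0006, 0.0023, 0.3],
    [-0.0016, 0.0003, 0.0155, -0.0005, -0.0006, 0.0023, 0.3],
    [0, 0, 0, 0, 0, 0, 0]
  ]
}}

```text
time_s: 13.3
ee_pos: [0.4869, 0.1128, 0.178]
eef_rot: [-3.138, 0.001, 1.711]
force: [-0.1, 0.3, 0.2]
grip_width: 0.0559
grip_force: 0.0
```

{"op": "jog_arm", "data": {
  "motion": [
    [0, 0, 0, 0, 0, 0, -1],
    [0, 0, 0, 0, 0, 0, -1],
    [0, 0, 0, 0, 0, 0, -1],
    [0, 0, 0, 0, 0, 0, -1],
    [0, 0, 0, 0, 0, 0, -1]
  ],
  "squeeze": 25
}}

```text
time_s: 13.8
ee_pos: [0.4874, 0.1133, 0.1804]
eef_rot: [-3.141, 0.001, 1.711]
force: [-6.0, -0.6, 4.1]
grip_width: 0.0247
grip_force: 25.0
```

```bash
python3 - <<'E'
from h import *
o=ctrl.get_obs();print(o["ee_pos"],o["grip_width"],o["grip_force"],o["force"])
g=o["ee_pos"]+[0,0,.019];d=g-HINGE;t0=np.arctan2(d[2],-d@UY)-np.arctan2(.01,.17);print("theta",t0,np.hypot(d[2],d@UY))
R=Ro.from_euler("xyz",o["eef_rot"])
ths=np.r_[np.linspace(t0,.36,16),.34,.32,.30,.29,.28]
for a,b in zip(ths,ths[1:]):print(round(b,3),R.inv().apply(ballp(b)-ballp(a)).round(4).tolist())
E
```

```text
[0.48740086 0.1132992  0.18035314] 0.02471642593415252 25.000978410243988 [-6.01083051 -0.61097101  4.05116367]
theta 1.388781862026161 0.1726630852428774
1.32 [-0.0115, 0.0001, 0.0018]
1.252 [-0.0114, 0.0001, 0.0026]
1.183 [-0.0112, 0.0001, 0.0034]
1.114 [-0.0109, 0.0001, 0.0042]
1.046 [-0.0106, 0.0001, 0.0049]
0.977 [-0.0102, 0.0001, 0.0056]
0.909 [-0.0098, 0.0001, 0.0063]
0.84 [-0.0094, 0.0001, 0.007]
0.772 [-0.0089, 0.0001, 0.0076]
0.703 [-0.0083, 0.0001, 0.0082]
0.634 [-0.0078, 0.0001, 0.0087]
0.566 [-0.0071, 0.0001, 0.0092]
0.497 [-0.0065, 0.0001, 0.0097]
0.429 [-0.0058, 0.0001, 0.0101]
0.36 [-0.0051, 0.0001, 0.0105]
0.34 [-0.0014, 0.0, 0.0031]
0.32 [-0.0013, 0.0, 0.0032]
0.3 [-0.0012, 0.0, 0.0032]
0.29 [-0.0006, 0.0, 0.0016]
0.28 [-0.0006, 0.0, 0.0016]
```

{"op": "jog_arm", "data": {
  "motion": [
    [-0.0115, 0, 0.0018, 0, 0, 0, -1],
    [-0.0114, 0, 0.0026, 0, 0, 0, -1],
    [-0.0112, 0, 0.0034, 0, 0, 0, -1],
    [-0.0109, 0, 0.0042, 0, 0, 0, -1],
    [-0.0106, 0, 0.0049, 0, 0, 0, -1]
  ]
}}

```text
time_s: 14.3
ee_pos: [0.4959, 0.0574, 0.1632]
eef_rot: [3.14, 0.001, 1.711]
force: [-0.9, -0.4, 2.5]
grip_width: 0.0247
grip_force: 25.0
```

{"op": "jog_arm", "data": {
  "motion": [
    [-0.0102, 0, 0.0056, 0, 0, 0, -1],
    [-0.0098, 0, 0.0063, 0, 0, 0, -1],
    [-0.0094, 0, 0.007, 0, 0, 0, -1],
    [-0.0089, 0, 0.0076, 0, 0, 0, -1],
    [-0.0083, 0, 0.0082, 0, 0, 0, -1]
  ]
}}

```text
time_s: 14.8
ee_pos: [0.5028, 0.0114, 0.1279]
eef_rot: [3.14, 0.001, 1.711]
force: [5.8, -0.6, 1.6]
grip_width: 0.0246
grip_force: 25.0
```

{"op": "jog_arm", "data": {
  "motion": [
    [-0.0078, 0, 0.0087, 0, 0, 0, -1],
    [-0.0071, 0, 0.0092, 0, 0, 0, -1],
    [-0.0065, 0, 0.0097, 0, 0, 0, -1],
    [-0.0058, 0, 0.0101, 0, 0, 0, -1],
    [0, 0, 0, 0, 0, 0, -1]
  ]
}}

```text
time_s: 15.3
ee_pos: [0.5069, -0.0156, 0.0894]
eef_rot: [3.139, 0.001, 1.71]
force: [10.3, -1.4, -0.7]
grip_width: 0.0245
grip_force: 25.0
```

```bash
python3 - <<'E'
from h import *
o=ctrl.get_obs();print(o["ee_pos"],o["force"])
g=o["ee_pos"]+[0,0,.019];d=g-HINGE;t0=np.arctan2(d[2],-d@UY)-np.arctan2(.01,.17);print("theta",t0,np.hypot(d[2],d@UY))
t=snap("top","t5");s=snap("scene","s5")
cv2.imwrite("pics/c7.png",cv2.resize(s[140:260,290:440],None,fx=5,fy=5,interpolation=cv2.INTER_CUBIC))
E
```

```text
[ 0.50688691 -0.01558284  0.08939284] [10.33206539 -1.43784376 -0.69790145]
theta 0.42890147231986275 0.1715751750530275
```

View pics/c7.png

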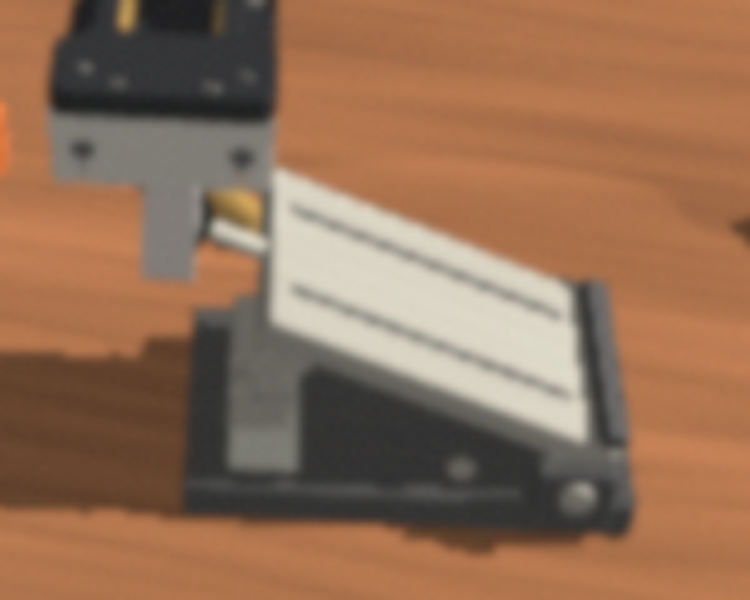

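The plate is held at 0.43 rad and the stack stands under its edge. Lowering slowly until it rests.

{"op": "jog_arm", "data": {
  "motion": [
    [-0.0026, 0.0005, 0.0052, 0, 0, 0, -1],
    [-0.0025, 0.0005, 0.0053, 0, 0, 0, -1],
    [-0.0014, 0, 0.0031, 0, 0, 0, -1],
    [-0.0013, 0, 0.0032, 0, 0, 0, -1],
    [0, 0, 0, 0, 0, 0, -1]
  ]
}}

```text
time_s: 15.9
ee_pos: [0.508, -0.0226, 0.0732]
eef_rot: [3.142, 0.0, 1.711]
force: [4.9, -1.7, -2.2]
grip_width: 0.0247
grip_force: 25.0
```

{"op": "jog_arm", "data": {
  "motion": [
    [-0.0006, 0, 0.0016, 0, 0, 0, -1],
    [-0.0003, 0, 0.0008, 0, 0, 0, -1],
    [0, 0, 0, 0, 0, 0, -1]
  ]
}}

```text
time_s: 16.2
ee_pos: [0.5081, -0.0233, 0.0712]
eef_rot: [3.141, 0.001, 1.711]
force: [4.4, -2.0, -1.7]
grip_width: 0.025
grip_force: 25.0
```

{"op": "jog_arm", "data": {
  "motion": [
    [-0.0003, 0, 0.0008, 0, 0, 0, -1],
    [-0.0003, 0, 0.0007, 0, 0, 0, -1],
    [0, 0, 0, 0, 0, 0, -1]
  ]
}}

```text
time_s: 16.5
ee_pos: [0.5082, -0.0239, 0.0698]
eef_rot: [3.141, 0.001, 1.711]
force: [3.2, -0.4, -1.6]
grip_width: 0.0247
grip_force: 25.0
```

{"op": "jog_arm", "data": {
  "motion": [
    [-0.0003, 0, 0.0008, 0, 0, 0, -1],
    [0, 0, 0, 0, 0, 0, -1]
  ]
}}

```text
time_s: 16.7
ee_pos: [0.5083, -0.0241, 0.0692]
eef_rot: [3.141, 0.0, 1.711]
force: [2.5, -0.6, 0.6]
grip_width: 0.0245
grip_force: 25.0
```

{"op": "jog_arm", "data": {
  "motion": [
    [-0.0003, 0, 0.0008, 0, 0, 0, -1],
    [0, 0, 0, 0, 0, 0, -1]
  ]
}}

```text
time_s: 16.9
ee_pos: [0.5083, -0.0244, 0.0689]
eef_rot: [3.141, 0.0, 1.711]
force: [-1.5, 0.5, 7.8]
grip_width: 0.0248
grip_force: 25.0
```

{"op": "jog_arm", "data": {
  "motion": [
    [-0.0002, 0, 0.0006, 0, 0, 0, -1],
    [0, 0, 0, 0, 0, 0, -1]
  ]
}}

```text
time_s: 17.1
ee_pos: [0.5084, -0.0244, 0.0688]
eef_rot: [3.141, 0.0, 1.711]
force: [-5.1, 2.4, 14.3]
grip_width: 0.0245
grip_force: 25.0
```

The roller is resting, since the force rises while z stops. I'll ease off, release and retreat upward.

{"op": "jog_arm", "data": {
  "motion": [
    [0.0002, 0, -0.0008, 0, 0, 0, -1],
    [0, 0, 0, 0, 0, 0, 0.3],
    [0, 0, 0, 0, 0, 0, 0.3],
    [0, 0, 0, 0, 0, 0, 0.3],
    [0, 0, 0, 0, 0, 0, 0.3]
  ]
}}

```text
time_s: 17.6
ee_pos: [0.5082, -0.0245, 0.0684]
eef_rot: [-3.142, 0.001, 1.711]
force: [0.6, 0.1, 0.4]
grip_width: 0.053
grip_force: 0.0
```

{"op": "jog_arm", "data": {
  "motion": [
    [0, 0, 0, 0, 0, 0, 0.3],
    [-0.005, 0, -0.03, 0, 0, 0, 0.3],
    [-0.02, 0, -0.04, 0, 0, 0, 0.3],
    [-0.04, 0, -0.04, 0, 0, 0, 0.3],
    [-0.05, 0, -0.03, 0, 0, 0, 0.3]
  ]
}}

```text
time_s: 18.1
ee_pos: [0.5231, -0.1272, 0.2024]
eef_rot: [3.139, 0.002, 1.713]
force: [0.6, -0.4, -0.3]
grip_width: 0.061
grip_force: 0.0
```

{"op": "jog_arm", "data": {
  "motion": [
    [-0.03, -0.04, -0.02, 0, 0, 0, 0.3],
    [-0.03, -0.04, -0.01, 0, 0, 0, 0.3],
    [-0.03, -0.04, 0, 0, 0, 0, 0.3],
    [0, 0, 0, 0, 0, 0, 0.3],
    [0, 0, 0, 0, 0, 0, 0.3]
  ]
}}

```text
time_s: 18.6
ee_pos: [0.4193, -0.2299, 0.2283]
eef_rot: [3.141, 0.001, 1.709]
force: [0.7, -0.2, -0.4]
grip_width: 0.0608
grip_force: 0.0
```

```bash
python3 - <<'E'
from h import *
o=ctrl.get_obs();print(o["ee_pos"],o["force"])
t=snap("top","t6");s=snap("scene","s6")
b=ballp(.296);print("ball pred top",proj("top",b),"scene",proj("scene",b))
H=np.zeros((600,800,3),np.uint8);H[:320,:520]=cv2.resize(t[160:240,200:330],None,fx=4,fy=4);H[325:,:390]=cv2.resize(s[160:252,300:430],(390,275))
H[:,530:]=cv2.resize(t[110:255,395:460],(270,600));cv2.imwrite("pics/c8.png",H)
for n,im,roi in(("top",t,(290,180,325,210)),("scene",s,(295,180,345,225))):
    m=(im.max(2)<60).astype(np.uint8);x0,y0,x1,y1=roi;k=np.zeros_like(m);k[y0:y1,x0:x1]=1;_,_,st,ce=cv2.connectedComponentsWithStats(m*k);print(n,st[1:].tolist(),ce[1:].round(1).tolist())
E
```

```text
[ 0.41933591 -0.22989435  0.22829407] [ 0.7488867  -0.17182808 -0.35908284]
ball pred top [306.37306999 191.02477313] scene [319.49776696 190.98599775]
top [[307, 185, 5, 11, 20], [305, 186, 1, 1, 1], [307, 192, 1, 1, 1]] [[309.5, 189.4], [305.0, 186.0], [307.0, 192.0]]
scene [[315, 186, 11, 11, 98], [328, 206, 7, 19, 119]] [[320.0, 191.4], [331.3, 215.5]]
```

View pics/c8.png

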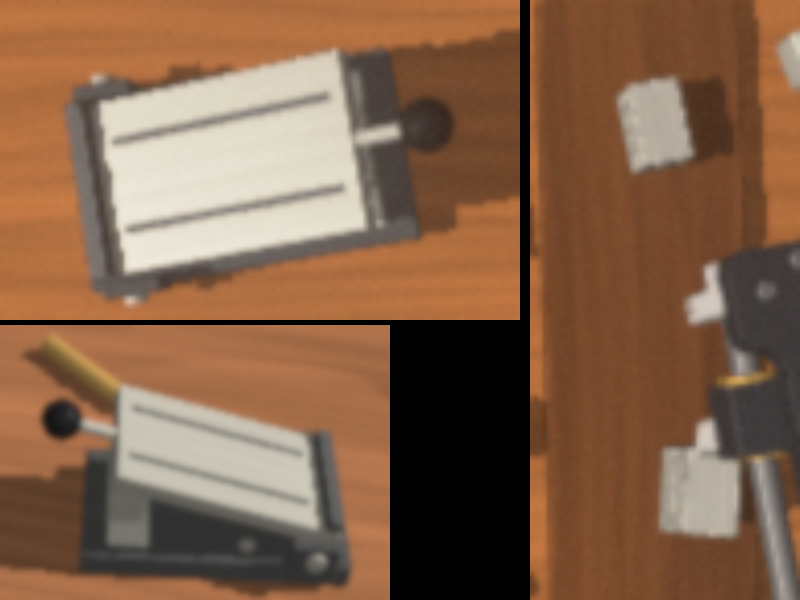

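The ball sits within half a pixel of its predicted position for 0.296 rad. The other two stacks are where they began, and the gripper hovers clear of everything.

```bash
python3 -c "
from station import ctrl
print(ctrl.hand_in())"
```

```text
the job is handed in; nothing more can be done
None
```

The job is handed in at about 19 s, verdict not returned: the plate rests on the middle stack at about 17 degrees (the ball is within half a pixel of its 0.296 rad position), the other two stacks look unmoved, and the arm is clear.

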